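# Turn a culture dish over the lip into the incubator tray

### The arm

A 6-joint arm with a two-finger parallel gripper is mounted at the origin on a cart in front of the work surface, level with it; the furniture and walls round the work are solid. World frame = base frame: x ahead of the robot, y to its left, z up, the work surface at z = 0. Lengths are in mm, angles in rad, forces in N, time in s.
With the tool pointing down it reaches from about 350 to 975 mm from the base axis. Payload 7.1 kg.
Tool frame: the origin (TCP) lies between the finger pads; the fingertips stand 19 mm ahead of it and the grasp point (between the pads) is the TCP (ctrl.tcp_to_tips is the distance from the TCP to the fingertips, in mm); z points along the fingers, y is the line along which they close (so a half turn about z gives the same grasp; the last joint's range is limited). The gripper opens to 88 mm and grips with 3 to 60 N. Pads are 20 mm wide; open, the fingers measure 115 mm over their backs; the gripper's body (75 mm by 178 mm) begins 61 mm behind the grasp point.
Start: joints at [-1.206, 0.423, 1.63, -0, 1.089, -0.019], TCP at [234.045, -579.506, 241.675] pointing down, gripper open.
Joint ranges: [-3, 3], [-0.9, 2.11], [0.09, 2.58], [-1.31, 4.45], [0.11, 2.69], [-2.54, 2.54]. Speed limits (rad/s): [2.39, 2.39, 3.01, 3.14, 3.14, 3.14].

### API

Orientations are given as a rotation vector (axis times angle).
In Python, from workcell import status, optics, ctrl gives the robot as it stands. The module is installed in compiled form; this text tells all that it offers.
- The arm moves only by the shell command python3 -m inch 'ROWS'. ROWS is JSON, a list that holds one entry, the list of rows, each a list of 7 numbers: the shift along the tool's x, y, z in mm, then the turn, a rotation vector about the tool's x, y, z in rad, then the opening in per cent of the stroke, from 0 (shut) to 100 (fully open). A call has 1 to 20 rows; each row is the pose to reach, as a shift and turn from the pose commanded when the call began, along the tool's axes at that moment; what a row does not reach only later rows make up. A row lasts 1/10 s, in which the tool goes at most 50 mm and 8.59 degrees, less where a joint would pass 70% of its speed; a pose out of reach is approached as far as the arm can. A call with a gripper value outside its range is refused whole. The fingers move at their own pace and stop on an object; the grip force is fixed at half the most. Time passes only in rows, so rows that repeat a pose let the fingers close. It gives the time, the measured TCP pose, the force, the opening and the grip force at its end, in the units of the state.
- status.get_obs(): the state, without advancing time (a new reading comes with each control period).
- optics.get_image(name): name is "scene" or "top"; returns a dict with "frame" (420x560x3 uint8, red, green, blue), "fx", "fy", "cx", "cy" (pixels), "rvec" (rotation vector, rad) and "tvec" (3), from world to camera coordinates, as OpenCV has them. Camera axes: x right, y down, z forward; pixel columns grow to the right and rows downward; lengths in mm; the calibration is good to about 2 mm. A picture is of the moment at which its call begins. There is no depth.
- ctrl.close_job(): hands the job in; it is judged then, once.
The state is a dict: "t": time; "qpos": joint angles; "qvel": joint speeds; "joint_torque": joint torques, N m; "ee_pos": TCP position; "orientation": TCP orientation; "ft_force": force on the tool from outside, world axes, zero at the start; "moment": the same for the moment, N m; "width": finger opening in mm; "grasp_force": force on a finger pad.
Only numpy, scipy, OpenCV 4.12 (cv2) and the standard library are available. Lean on these libraries where they do the work, as an engineer would, in place of code of your own. Each camera call takes 0.05 s, during which the arm holds its last target. There are 200 camera calls.

### The job

Culture dishes go into the incubator lid down. Using the fingertips only, push the square dish against the low lip of the steel tray, keep pushing and work its near edge upwards so that the lid's overhang catches on the lip and the dish tips up on edge and flips over into the tray; then push it home until it lies flat against the tray's back rim. Do not squeeze or press the dish hard or lift it clear, and leave the other things where they are.

Things in the scene. Friction and masses are not known exactly. Their poses are not given: they have to be found in the camera images.
- tray: Fixed stainless tray. Origin: underside, centre of the inner floor. Inner floor 138 mm (its x) by 132 mm (its y), 2 mm above the worktop. The loading end at its -y side has only a low lip, 2.5 mm thick, top 6.5 mm above the worktop; the other sides have rims 18 mm high, 2 mm thick, the side rims sloping down to the lip over their first 24 mm. Its +y axis points from the lip to the back rim.
- lip (a point): Middle of the lip's outer face at its top: 68.5 mm from the tray's origin along its -y, 6.5 mm above the worktop.
- stop (a point): Middle of the back rim's inner face, at floor level: 66 mm from the tray's origin along its +y.
- dish: Loose square clear dish with a beige filling, one rigid piece of 50 to 100 g (lid taped to base), 16 mm high. The lid, 92 x 92 mm, covers the upper 8 mm; the base, 86 x 86 mm, shows 8 mm below it, so the lid overhangs 3 mm all round and just passes over the tray's lip. Origin: centre of its underside as it starts; its z axis points to the lid.
- dish_center (a point): Centre of the dish, half-way up. It starts lid up on the worktop on the tray's -y side, its y axis within 0.3 rad of the tray's +y. Lid down: z axis down. A fingertip pressed on its side with a few newtons drags that side up by friction.
- dish_lead (a point): Lower edge of the lid, middle of the dish's +y side (the side that starts toward the tray and acts as the hinge on the lip). Once past upright the dish falls over into the tray by itself when let go.
- dish_push (a point): Middle of the dish's opposite (-y) side, half-way up: the side to push on.
- petri_stack: Bystander: stack of round white dishes, 92 mm across, 40 mm high. Origin under its centre.
- marker_0: Bystander: white pen with a blue cap, 134 mm long, 13 mm thick, lying along the front edge of the worktop. Origin under its centre.
- sample_cup_1: Bystander: small round white cup, 51 mm across, 39 mm high. Origin under its centre.
- label_roll: Bystander: white roll, 60 mm across, 50 mm high. Origin under its centre.
- timer: Bystander: square white timer, 65 x 65 x 18 mm. Origin under its centre.
- tweezers: Bystander: tweezers, 126 mm long, lying. Origin under its centre.
- sample_cup_2: Bystander: small round cup, 55 mm across, 39 mm high. Origin under its centre.

How it is judged:
By the outcome, as a careful person would: the job done as asked, in the order asked, and still so for the second after the job is handed in, with the robot touching nothing.
It also fails if it takes over 70 s, if anything falls off the work surface, if the arm or the gripper's body presses on something with over 40 N, if the wrist force passes 120 N, or if a joint passes its speed limit or range.

## Working session

There is one attempt and no reset: what is moved stays moved. The work goes in short steps, Python scripts to look and compute and a shell command to move; the robot and the scene stay as the last step left them, time stands still between calls to the robot, and variables do not carry over. Pictures are saved under pics/ and viewed, at most 10 in all, crops included, and the job is handed in when it is done.

```bash
mkdir -p pics; cat > h.py <<'E'
import numpy as np, cv2
from workcell import status, optics, ctrl
def ray(im,u,v,z):
    R=cv2.Rodrigues(np.array(im["rvec"],float))[0]; t=np.array(im["tvec"],float).ravel()
    d=R.T@np.array([(u-im["cx"])/im["fx"],(v-im["cy"])/im["fy"],1.]); c=-R.T@t
    return c+d*(z-c[2])/d[2]
def snap(n,name):
    im=optics.get_image(n); cv2.imwrite(f"pics/{name}.png",im["frame"][:,:,::-1]); return im
E
python3 - <<'E'
from h import *
import pickle
a=snap("top","top0");b=snap("scene","scene0")
pickle.dump((a,b),open("im0.pkl","wb"))
for i in (a,b):
    R=cv2.Rodrigues(np.array(i["rvec"],float))[0]; print(i["fx"],(-R.T@np.array(i["tvec"]).ravel()).round(),R[2].round(2))
o=status.get_obs();print(o)
print(ctrl.tcp_to_tips)
E
```

```text
416.26409322901054 [ 401.   13. 1096.] [ 0.1  -0.01 -1.  ]
449.20727328515915 [ -52. 1129.  721.] [ 0.39 -0.79 -0.48]
{'t': 0.1, 'qpos': array([-1.20600168e+00,  4.23735183e-01,  1.63060773e+00, -4.53100279e-06,
        1.08856656e+00, -1.89872977e-02]), 'qvel': array([-0.0018402 , -0.00217607, -0.0025697 ,  0.00097571,  0.00033589,
        0.00155721]), 'joint_torque': array([ 6.42833802e-04, -5.45617318e+01, -2.74325645e+01,  6.45607291e-02,
        1.87977607e-02, -4.55013401e-05]), 'ee_pos': array([ 233.88292026, -579.08781039,  240.99995446]), 'orientation': array([-3.08265648e+00, -5.98906392e-01,  3.61925069e-04]), 'ft_force': array([-0.5998423 ,  0.13247554,  0.56560976]), 'moment': array([0.02636878, 0.00529042, 0.00554706]), 'grasp_force': 0.0, 'width': 88.22602085114897}
19.0
```

View pics/top0.png

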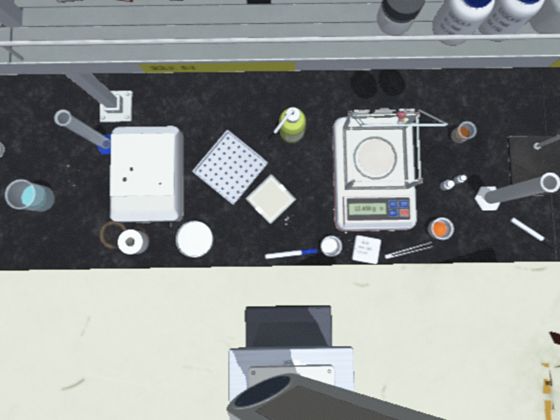

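View pics/scene0.png

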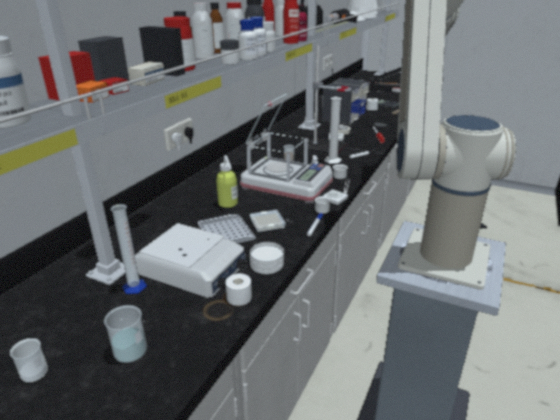

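The top view shows the perforated tray centred near (230,167), the dish at (271,199), the round stack at (195,239) and the scale starting at column 333. The scene view shows the same layout, with the dish at (267,220). Next I'll measure the corners.

```bash
python3 - <<'E'
from h import *
import pickle
a,b=pickle.load(open("im0.pkl","rb"))
f=a["frame"]; hsv=cv2.cvtColor(f,cv2.COLOR_RGB2HSV)
x0,y0,x1,y1=186,120,320,240
c=f[y0:y1,x0:x1].astype(int)
m=((c.sum(2)>330)).astype(np.uint8)
n,l,s,cen=cv2.connectedComponentsWithStats(m)
for i in range(1,n):
    if s[i,4]>300: print(i,s[i],cen[i]+[x0,y0])
big=cv2.resize(f[y0:y1,x0:x1],None,fx=5.5,fy=5,interpolation=cv2.INTER_CUBIC) if 0 else cv2.resize(f[y0:y1,x0:x1],None,fx=5,fy=5,interpolation=cv2.INTER_CUBIC)
cv2.imwrite("pics/crop.png",big[:,:,::-1])
for n_,(p,z) in {"dish":((271,199),16),"tray":((230,167),10)}.items(): print(n_,ray(a,*p,z))
# colour samples
print(f[199,271],f[167,233],f[210,250])
E
```

```text
1 [ 88   0  31  21 407] [291.34889435 128.09336609]
2 [   6   10   76   75 2981] [229.68165045 166.62395169]
3 [  60   55   50   49 1316] [270.34346505 198.62765957]
5 [  0 101  27  19 444] [197.73198198 230.90990991]
dish [535.4250411   43.57858229  16.        ]
tray [623.13225615 151.07404861  10.        ]
[226 228 220] [218 227 238] [45 47 50]
```

View pics/crop.png

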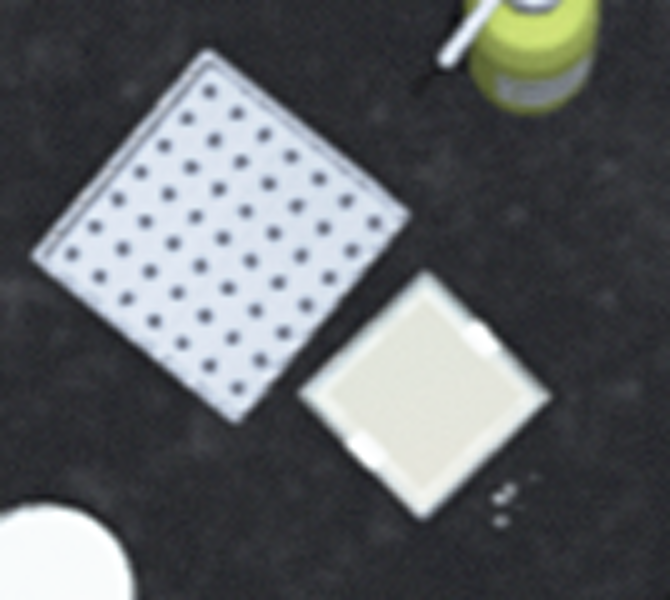

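The crop shows the tray's lip edge running from (410,212) to (237,422) and its back corners at (207,50) and (33,257). The dish corners are at (425,270), (552,397), (422,520) and (300,394).

```bash
python3 - <<'E'
from h import *
import pickle
a,b=pickle.load(open("im0.pkl","rb"))
P=lambda u,v,z: ray(a,186+u/5-.4,120+v/5-.4,z)[:2]
lr,ll,br,bl=P(410,212,6),P(237,422,6),P(207,50,18),P(33,257,18)
nrm=np.linalg.norm
print("tray",lr,ll,br,bl,"w",nrm(lr-ll),nrm(br-bl),"d",nrm(br-lr),nrm(bl-ll))
ty=(br+bl-lr-ll);ty/=nrm(ty); lipx=(lr-ll)/nrm(lr-ll); print("ty",ty,np.arctan2(ty[1],ty[0]),"lip normal",np.arctan2(lipx[0],-lipx[1]))
D=[P(*p,z) for p,z in (((425,270),14),((552,397),14),((422,520),14),((300,394),14))]
print("dish",D,[nrm(D[i]-D[i-1]) for i in range(4)])
c=sum(D)/4; dy=D[0]+D[3]-D[1]-D[2]; dy/=nrm(dy)
print("c",c,"dy",dy,np.arctan2(dy[1],dy[0]))
lip=(lr+ll)/2; tx=np.array([ty[1],-ty[0]])
print("lipmid",lip,"dish in tray frame rel lip",(c-lip)@tx,(c-lip)@ty)
cb=(b); 
E
```

```text
tray [635.90108528  51.61473711] [524.98336518 144.03906901] [722.15415888 157.64435846] [612.37865467 249.16903918] w 144.37796840118142 142.92455528775045 d 136.68164949495917 136.71227908218933
ty [0.63516706 0.77237478] 0.8825715324728803 lip normal 0.8760958370380673
dish [array([603.03418662,  43.81543712]), array([534.64658716, -21.78716317]), array([471.24243084,  47.07111046]), array([538.29878443, 110.06388612])] [np.float64(92.62574853309398), np.float64(94.76584259719853), np.float64(93.60314571001965), np.float64(92.00350179192479)]
c [536.80549726  44.79081763] dy [0.72520361 0.68853447] 0.7594662617952112
lipmid [580.44222523  97.82690306] dish in tray frame rel lip -0.01713388383214059 -68.68034720000176
```

```bash
cat >> h.py <<'E'
from scipy.spatial.transform import Rotation as Ro
LIP=np.array([580.4,97.8]); A=0.879; TY=np.array([np.cos(A),np.sin(A)]); TX=np.array([TY[1],-TY[0]])
def pose(s,u,z,b):
    "front tip corner at lateral s, u past the lip's outer face, height z, tips tilted forward b"
    x=np.r_[TY,0]; R0=np.column_stack([x,np.cross([0,0,-1],x),[0,0,-1]])
    R=R0@Ro.from_rotvec([0,b,0]).as_matrix()
    return np.r_[LIP+s*TX+u*TY,z]-10*R[:,0]-19*R[:,2],R
def rel(a,b):
    p,R=a;q,S=b
    return np.round(R.T@(q-p),1),np.round(Ro.from_matrix(R.T@S).as_rotvec(),3)
def now():
    o=status.get_obs(); return o["ee_pos"],Ro.from_rotvec(o["orientation"]).as_matrix()
def where():
    p,R=now(); f=p+10*R[:,0]+19*R[:,2]; d=f[:2]-LIP; o=status.get_obs()
    print("t",o["t"],"s,u,z",(d@TX).round(1),(d@TY).round(1),f[2].round(1),"zt",(R[:,2]@np.r_[TY,0]).round(3),"yaw",np.arctan2(R[1,0],R[0,0]).round(3),"F",(o["ft_force"]@np.r_[TY,0]).round(1),o["ft_force"].round(1),"w",o["width"].round(1))
E
python3 - <<'E'
from h import *
import pickle
a,b=pickle.load(open("im0.pkl","rb"))
print("scale edge",ray(a,333,200,50),ray(a,333,228,50))
R0=now(); t1=pose(0,-130,90,.17)
p,R=R0; print("via",rel(R0,(np.array([400,-100,240.]),R)))
print(t1[0], rel((np.array([400,-100,240.]),R),t1), rel(t1,pose(0,-130,5.5,.17)))
E
```

```text
scale edge [ 526.1815917  -114.20225742   50.        ] [ 455.30740374 -112.2747745    50.        ]
via (array([ 333.4, -382. ,    1.5]), array([0., 0., 0.]))
[489.13236256 -12.37863957 107.03428708] (array([115.5, -47.7, 133. ]), array([ 0.041,  0.166, -0.494])) (array([-14.3,   0. ,  83.3]), array([0., 0., 0.]))
```

```bash
python3 -m inch '[[[333,-382,-10,0,0,0,50],[333,-382,-10,0,0,0,50],[333,-382,-10,0,0,0,50],[333,-382,-10,0,0,0,50],[333,-382,-10,0,0,0,50],[333,-382,-10,0,0,0,50],[333,-382,-10,0,0,0,50],[333,-382,-10,0,0,0,50],[333,-382,-10,0,0,0,50],[333,-382,-10,0,0,0,50],[333,-382,-10,0,0,0,50],[333,-382,-10,0,0,0,50],[333,-382,-10,0,0,0,50],[333,-382,-10,0,0,0,50],[333,-382,-10,0,0,0,50],[333,-382,-10,0,0,0,50]]]'
python3 - <<'E'
from h import *
where(); print(rel(now(),pose(0,-130,90,.17)))
E
```

```text
t: 1.7
ee_pos: [399.5, -101.6, 251.6]
orientation: [-3.085, -0.596, 0.0]
ft_force: [0.3, -0.5, -0.4]
width: 43.7
grasp_force: 0.0Traceback (most recent call last):
  File "<stdin>", line 2, in <module>
  File "h.py", line 23, in where
    print("t",o["t"],"s,u,z",(d@TX).round(1),(d@TY).round(1),f[2].round(1),"zt",(R[:,2]@np.r_[TY,0]).round(3),"yaw",np.arctan2(R[1,0],R[0,0]).round(3),"F",(o["ft_force"]@np.r_[TY,0]).round(1),o["ft_force"].round(1),"w",o["width"].round(1))
                                                                                                                                                                                                                           ^^^^^^^^^^^^^^^^
AttributeError: 'float' object has no attribute 'round'
```

```bash
sed -i 's/o\["width"\].round(1)/round(o["width"],1)/' h.py
python3 - <<'E'
from h import *
where(); print(rel(now(),pose(0,-130,90,.17)))
E
```

```text
t 1.7 s,u,z -7.4 -260.1 232.6 zt -0.0 yaw 0.382 F -0.2 [ 0.3 -0.5 -0.4] w 43.7
(array([116.4, -49.4, 144.6]), array([ 0.042,  0.167, -0.496]))
```

```bash
python3 -m inch '[[[116,-49,100,0.042,0.167,-0.496,50],[116,-49,100,0.042,0.167,-0.496,50],[116,-49,100,0.042,0.167,-0.496,50],[116,-49,100,0.042,0.167,-0.496,50],[116,-49,144.6,0.042,0.167,-0.496,50],[116,-49,144.6,0.042,0.167,-0.496,50],[116,-49,144.6,0.042,0.167,-0.496,50],[116,-49,144.6,0.042,0.167,-0.496,50],[116,-49,144.6,0.042,0.167,-0.496,50]]]'
python3 - <<'E'
from h import *
where(); snap("top","top1"); f=cv2.imread("pics/top1.png")[110:260,170:370]; cv2.imwrite("pics/top1c.png",cv2.resize(f,None,fx=4,fy=4,interpolation=cv2.INTER_CUBIC))
print(rel(now(),pose(0,-130,5.5,.17)))
E
```

```text
t: 2.6
ee_pos: [490.2, -12.2, 109.1]
orientation: [-2.77, -1.305, -0.242]
ft_force: [-0.3, -0.3, 0.4]
width: 44.1
grasp_force: 0.0
t 2.6 s,u,z 0.7 -129.1 92.1 zt 0.172 yaw 0.881 F -0.4 [-0.3 -0.3  0.4] w 44.1
(array([-15.6,  -0.8,  85. ]), array([ 0.003, -0.002,  0.002]))
```

View pics/top1c.png

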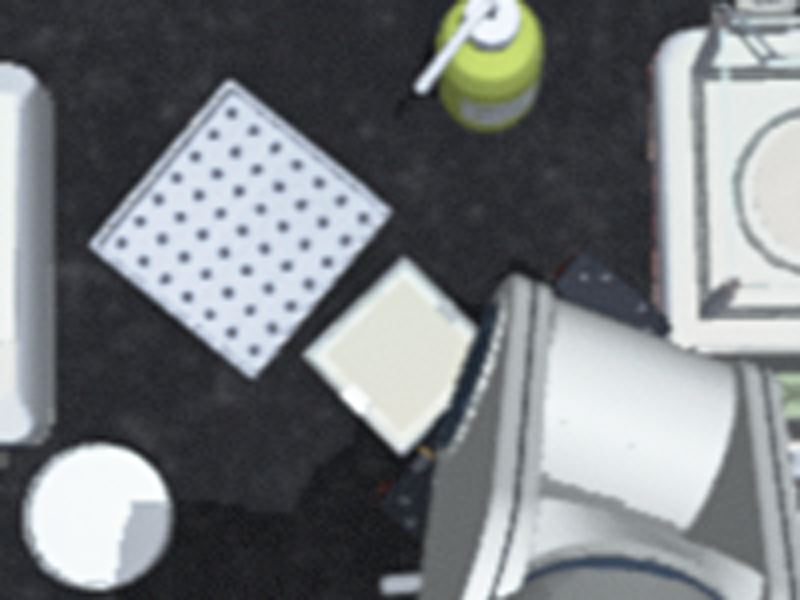

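The gripper stands behind the dish's near side: dish corners at (405,258) and (303,355), gripper body at (420-665, 255-530). The gripper body is just clear of the scale. I'll lower it now.

```bash
python3 -m inch '[[[-5,-1,28,0,0,0,50],[-10,-1,56,0,0,0,50],[-13,-1,71,0,0,0,50],[-15.6,-1,84.5,0,0,0,50],[-15.6,-1,84.5,0,0,0,50],[-15.6,-1,84.5,0,0,0,50],[-15.6,-1,84.5,0,0,0,50]]]'
python3 - <<'E'
from h import *
where(); print(rel(now(),pose(0,-100,5.5,.17)))
E
```

```text
t: 3.35
ee_pos: [488.1, -12.0, 21.8]
orientation: [-2.768, -1.305, -0.238]
ft_force: [0.5, 0.1, -0.1]
width: 43.9
grasp_force: 0.0
t 3.35 s,u,z -1.0 -130.3 4.8 zt 0.17 yaw 0.881 F 0.4 [ 0.5  0.1 -0.1] w 43.9
(array([30. ,  1.1,  4.5]), array([ 0.001, -0.001,  0.002]))
```

```bash
python3 -m inch '[[[4,1,0.2,0,0,0,50],[8,1,0.9,0,0,0,50],[12,1,1.6,0,0,0,50],[16,1,2.3,0,0,0,50],[20,1,3,0,0,0,50],[24,1,3.7,0,0,0,50],[28,1,4.4,0,0,0,50],[31,1,4.9,0,0,0,50],[34,1,5.4,0,0,0,50],[36,1,5.7,0,0,0,50],[36,1,5.7,0,0,0,50]]]'
python3 - <<'E'
from h import *
where(); b=snap("scene","scene1"); f=b["frame"][150:270,190:350,::-1]; cv2.imwrite("pics/s1c.png",cv2.resize(f,None,fx=5,fy=5,interpolation=cv2.INTER_CUBIC))
E
```

```text
t: 4.45
ee_pos: [511.7, 15.8, 21.6]
orientation: [-2.768, -1.305, -0.237]
ft_force: [0.4, 0.3, -1.4]
width: 43.7
grasp_force: 0.0
t 4.45 s,u,z -0.6 -93.9 4.6 zt 0.17 yaw 0.881 F 0.5 [ 0.4  0.3 -1.4] w 43.7
```

View pics/s1c.png

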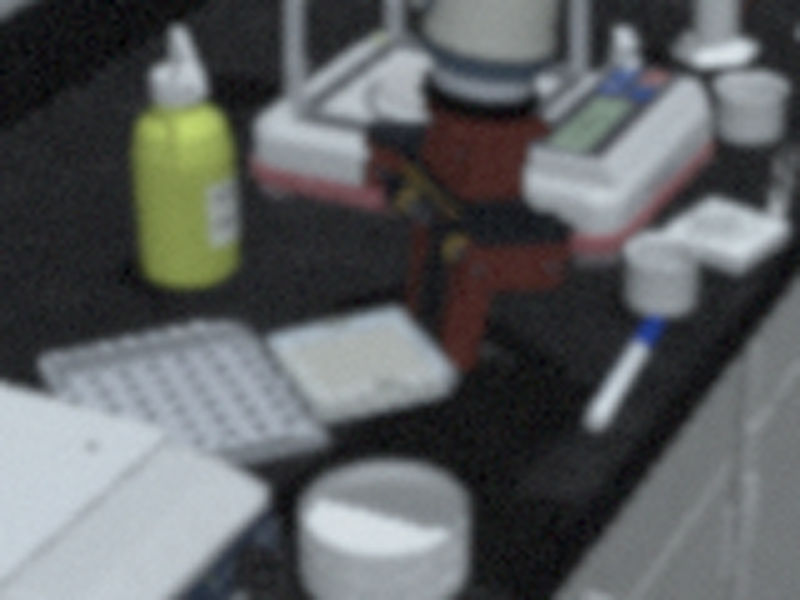

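The dish (270-460, 310-420) now lies square to the tray, just short of its lip at (250-330, 350-440), with the fingers at its near side. I'll push on slowly until the force rises.

```bash
python3 -m inch '[[[1,0,0.1,0,0,0,50],[2,0,0.3,0,0,0,50],[3,0,0.4,0,0,0,50],[4,0,0.6,0,0,0,50],[4,0,0.6,0,0,0,50]]]'; python3 -c "
from h import *
where()"; python3 -m inch '[[[0.5,0,0,0,0,0,50],[1,0,0.1,0,0,0,50],[1.5,0,0.1,0,0,0,50],[1.5,0,0.1,0,0,0,50]]]'; python3 -c "
from h import *
where()"
```

```text
t: 5.0
ee_pos: [514.2, 18.7, 21.7]
orientation: [-2.768, -1.305, -0.237]
ft_force: [-0.4, -0.2, 0.2]
width: 43.8
grasp_force: 0.0
t 5.0 s,u,z -0.6 -90.0 4.7 zt 0.17 yaw 0.881 F -0.4 [-0.4 -0.2  0.2] w 43.8
t: 5.4
ee_pos: [514.5, 19.7, 21.8]
orientation: [-2.768, -1.305, -0.235]
ft_force: [-2.6, -2.5, 1.2]
width: 44.1
grasp_force: 1.9
t 5.4 s,u,z -1.0 -89.1 4.7 zt 0.169 yaw 0.881 F -3.6 [-2.6 -2.5  1.2] w 44.1
```

```bash
python3 -m inch '[[[0.8,0,0.1,0,0,0,50],[1.1,0,-1.4,0,0,0,50],[1.5,0,-3,0,0,0,50],[1.8,0,-4.5,0,0,0,50],[2.2,0,-6,0,0,0,50],[2.6,0,-7.4,0,0,0,50],[3,0,-8.9,0,0,0,50]]]'; python3 - <<'E'
from h import *
where(); b=snap("scene","scene2"); f=b["frame"][150:270,190:350,::-1]; cv2.imwrite("pics/s2c.png",cv2.resize(f,None,fx=5,fy=5,interpolation=cv2.INTER_CUBIC))
E
```

```text
t: 6.1
ee_pos: [515.0, 20.6, 30.9]
orientation: [-2.768, -1.304, -0.234]
ft_force: [-4.0, -5.7, 0.6]
width: 43.9
grasp_force: 3.2
t 6.1 s,u,z -1.2 -88.1 13.8 zt 0.168 yaw 0.881 F -6.9 [-4.  -5.7  0.6] w 43.9
```

View pics/s2c.png

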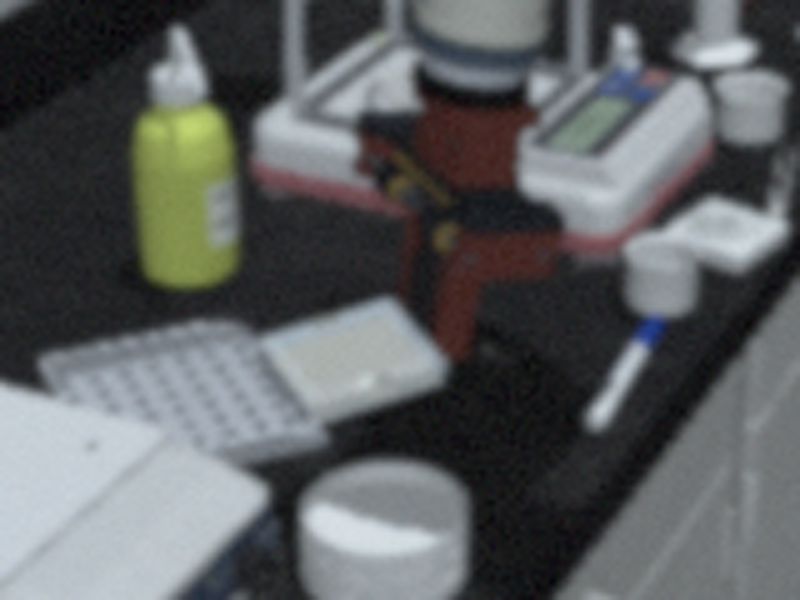

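The near edge seems a little raised: the near corners moved from (405,308) to (393,297) and from (460,375) to (448,372). I'll check this numerically.

```bash
python3 - <<'E'
from h import *
import pickle
a,b=pickle.load(open("im0.pkl","rb"))
R=cv2.Rodrigues(np.array(b["rvec"],float))[0];t=np.array(b["tvec"]).ravel()
def proj(p): q=R@p+t; return np.array([b["fx"]*q[0]/q[2]+b["cx"],b["fy"]*q[1]/q[2]+b["cy"]])
def C(uh,th):
    out=[]
    for s,y in ((46,-89),(-46,-89),(-46,3),(46,3)):
        z=8.5; u=uh+y*np.cos(th)+z*np.sin(th); h=7.5+-y*np.sin(th)+z*np.cos(th)
        out.append(((proj(np.r_[LIP+s*TX+u*TY,h])-[190,150])*5).round())
    return np.array(out)
print("pic1",C(-5,0).tolist())
for d in (0,3,6): print(d,C(0,np.radians(d)).tolist())
E
```

```text
pic1 [[391.0, 303.0], [448.0, 368.0], [309.0, 400.0], [258.0, 332.0]]
0 [[384.0, 305.0], [441.0, 370.0], [301.0, 402.0], [250.0, 334.0]]
3 [[383.0, 299.0], [440.0, 364.0], [301.0, 403.0], [250.0, 334.0]]
6 [[381.0, 293.0], [439.0, 358.0], [300.0, 403.0], [249.0, 335.0]]
```

```bash
python3 - <<'E'
from h import *
for n in ("scene1","scene2"):
    f=cv2.imread(f"pics/{n}.png")[150:270,190:350]; f=cv2.resize(f,None,fx=5,fy=5,interpolation=cv2.INTER_CUBIC)
    h=cv2.cvtColor(f,cv2.COLOR_BGR2GRAY).astype(int)
    print(n,"row-top (first bright) by col",[int(250+np.argmax(h[250:,c]>110)) for c in range(320,450,10)])
    print(n,"lower end by col",[int(440-np.argmax(h[250:440,c][::-1]>95)) for c in range(340,460,10)])
E
cat > /dev/null
```

```text
scene1 row-top (first bright) by col [323, 322, 320, 317, 315, 312, 311, 308, 310, 321, 332, 343, 353]
scene1 lower end by col [420, 417, 416, 413, 412, 408, 407, 404, 401, 399, 396, 386]
scene2 row-top (first bright) by col [319, 317, 312, 309, 306, 302, 299, 299, 307, 321, 333, 342, 354]
scene2 lower end by col [418, 415, 412, 408, 405, 402, 398, 395, 392, 388, 384, 440]
```

The top edge moved 4 px at one end and 12 px at the other, so the dish really is tilted about 6°. I'll continue along the arc.

```bash
python3 -m inch '[[[0.7,0,-2.2,0,0,0,50],[1.4,0,-4.4,0,0,0,50],[2.2,0,-6.6,0,0,0,50],[3,0,-8.8,0,0,0,50],[3.9,0,-11,0,0,0,50],[4.8,0,-13.1,0,0,0,50]]]'; python3 - <<'E'
from h import *
where(); snap("scene","scene3")
for n in ("scene1","scene3"):
    f=cv2.imread(f"pics/{n}.png")[150:270,190:350]; f=cv2.resize(f,None,fx=5,fy=5,interpolation=cv2.INTER_CUBIC)
    h=cv2.cvtColor(f,cv2.COLOR_BGR2GRAY).astype(int)
    print(n,[int(230+np.argmax(h[230:,c]>110)) for c in range(320,450,10)])
    print(n,[int(440-np.argmax(h[230:440,c][::-1]>95)) for c in range(340,460,10)])
E
```

```text
t: 6.75
ee_pos: [516.9, 22.7, 44.8]
orientation: [-2.768, -1.305, -0.235]
ft_force: [-4.1, -3.2, 0.9]
width: 44.2
grasp_force: 2.2
t 6.75 s,u,z -1.0 -85.3 27.7 zt 0.169 yaw 0.881 F -5.0 [-4.1 -3.2  0.9] w 44.2
scene1 [323, 322, 320, 317, 315, 312, 311, 308, 310, 321, 332, 343, 353]
scene1 [420, 417, 416, 413, 412, 408, 407, 404, 401, 399, 396, 386]
scene3 [309, 305, 300, 295, 289, 284, 282, 287, 298, 310, 323, 331, 345]
scene3 [415, 411, 406, 401, 396, 391, 386, 381, 376, 370, 355, 440]
```

```bash
python3 -m inch '[[[1.1,0,-2.1,0,0,0,50],[2.2,0,-4.2,0,0,0,50],[3.3,0,-6.2,0,0,0,50],[4.6,0,-8.3,0,0,0,50],[5.8,0,-10.2,0,0,0,50],[7.1,0,-12.2,0,0,0,50],[8.4,0,-14.1,0,0,0,50],[9.8,0,-16,0,0,0,50],[11.2,0,-17.9,0,0,0,50],[12.6,0,-19.7,0,0,0,50],[15.6,0,-23.1,0,0,0,50]]]'; python3 - <<'E'
from h import *
where(); b=snap("scene","scene4"); f=b["frame"][150:270,190:350,::-1]; cv2.imwrite("pics/s4c.png",cv2.resize(f,None,fx=5,fy=5,interpolation=cv2.INTER_CUBIC))
E
```

```text
t: 7.9
ee_pos: [524.9, 31.9, 70.4]
orientation: [-2.768, -1.305, -0.237]
ft_force: [-1.7, -1.7, 2.7]
width: 44.1
grasp_force: 1.1
t 7.9 s,u,z -0.7 -73.1 53.4 zt 0.17 yaw 0.881 F -2.4 [-1.7 -1.7  2.7] w 44.1
```

View pics/s4c.png

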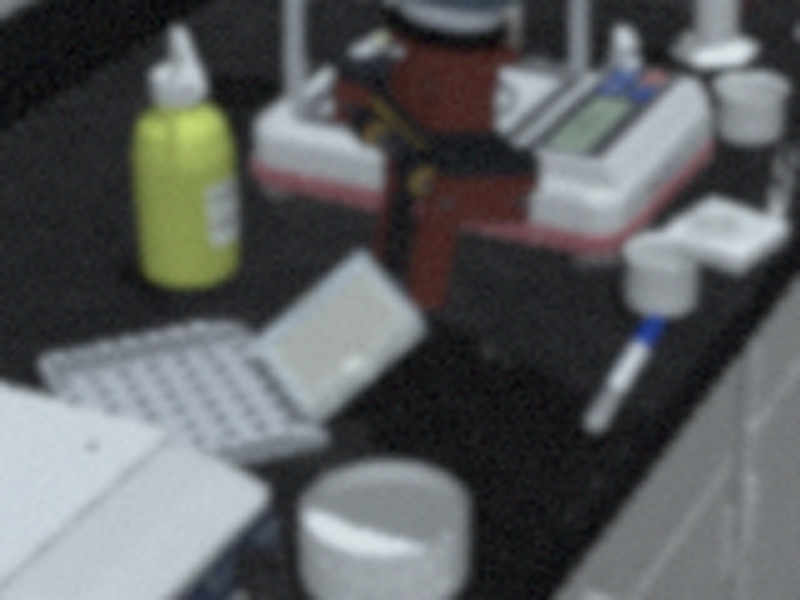

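The dish leans at about 32° on the lip, hinge edge from (255,350) to (320,420) and near edge from (360,250) to (425,325), with the fingers at its near side. I'll carry on round the arc.

```bash
python3 -m inch '[[[1.9,0,-1.4,0,0,0,50],[3.7,0,-2.8,0,0,0,50],[5.6,0,-4.2,0,0,0,50],[7.6,0,-5.6,0,0,0,50],[9.3,0,-6.9,0,0,0,50],[11.1,0,-8.2,0,0,0,50],[12.9,0,-9.4,0,0,0,50],[14.7,0,-10.6,0,0,0,50],[16.6,0,-11.8,0,0,0,50],[18.6,0,-13,0,0,0,50],[20.5,0,-14,0,0,0,50],[22.5,0,-15,0,0,0,50]]]'; python3 - <<'E'
from h import *
where(); b=snap("scene","scene5"); f=b["frame"][150:270,190:350,::-1]; cv2.imwrite("pics/s5c.png",cv2.resize(f,None,fx=5,fy=5,interpolation=cv2.INTER_CUBIC))
E
```

```text
t: 9.15
ee_pos: [537.3, 46.5, 89.5]
orientation: [-2.768, -1.305, -0.236]
ft_force: [-5.9, -7.3, 10.7]
width: 44.0
grasp_force: 7.0
t 9.15 s,u,z -0.5 -53.9 72.4 zt 0.169 yaw 0.881 F -9.4 [-5.9 -7.3 10.7] w 44.0
```

View pics/s5c.png

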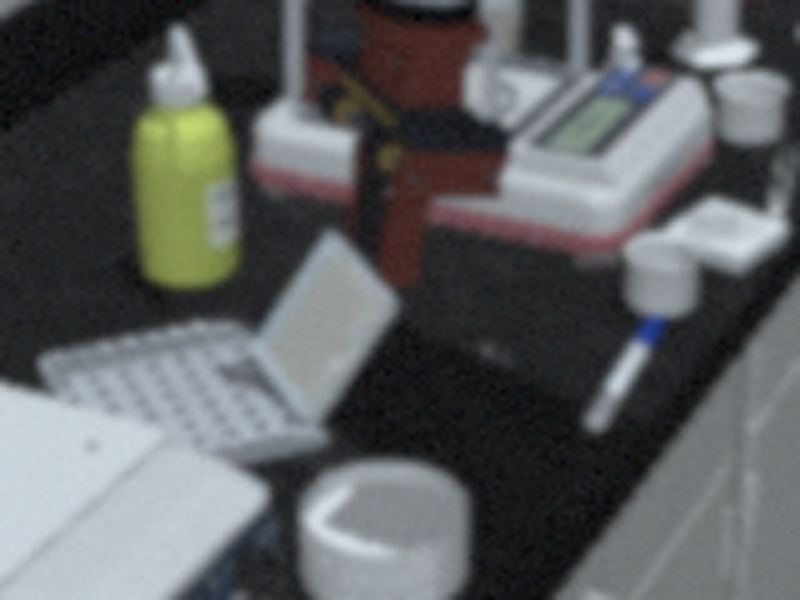

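The dish stands at about 50° with the fingertips caught under the lid's overhang. The push is too radial at 14 N, so I'll ease off and go on tangentially while untilting the tool.

```bash
cat >> h.py <<'E'
def arc(r,phis,bs,r0,phi0,b0,s=-.5):
    P=lambda r,f,b: pose(s,-r*np.cos(np.radians(f)),6.5+r*np.sin(np.radians(f)),b)
    for f,b in zip(phis,bs):
        d,w=rel(P(r0,phi0,b0),P(r,f,b)); print(f,d,w)
E
python3 -c "
from h import *
arc(85.4,[51,52,54,56,58,60,62],[.17,.16,.14,.12,.10,.08,.06],84.5,50.7,.17)"
```

```text
51 [-0.1 -0.  -1. ] [0. 0. 0.]
52 [ 1.4 -0.  -1.8] [ 0.   -0.01 -0.  ]
54 [ 4.5 -0.  -3.4] [-0.   -0.03  0.  ]
56 [ 7.6 -0.  -4.8] [-0.   -0.05  0.  ]
58 [10.7 -0.  -6.2] [ 0.   -0.07 -0.  ]
60 [13.9  0.  -7.4] [-0.   -0.09 -0.  ]
62 [17.1 -0.  -8.6] [ 0.   -0.11  0.  ]
```

```bash
python3 -m inch '[[[-0.1,0,-1,0,0,0,50],[1.4,0,-1.8,0,-0.01,0,50],[4.5,0,-3.4,0,-0.03,0,50],[6,0,-4.1,0,-0.04,0,50],[7.6,0,-4.8,0,-0.05,0,50],[9.1,0,-5.5,0,-0.06,0,50],[10.7,0,-6.2,0,-0.07,0,50]]]';python3 -c "
from h import *
where()
arc(85.7,[60,62,64,66,68,70,72],[.08,.06,.04,.02,0,-.02,-.04],85.4,58,.1)"
```

```text
t: 9.9
ee_pos: [543.8, 54.3, 97.2]
orientation: [-2.801, -1.321, -0.141]
ft_force: [-2.3, -2.9, 5.3]
width: 43.9
grasp_force: 3.3
t 9.9 s,u,z -0.5 -45.0 79.3 zt 0.1 yaw 0.881 F -3.7 [-2.3 -2.9  5.3] w 43.9
60 [ 3.   0.  -1.7] [-0.   -0.02  0.  ]
62 [ 6.1  0.  -3.1] [-0.   -0.04  0.  ]
64 [ 9.3  0.  -4.4] [-0.   -0.06  0.  ]
66 [12.5  0.  -5.5] [-0.   -0.08 -0.  ]
68 [15.7  0.  -6.6] [-0.  -0.1  0. ]
70 [19.   0.  -7.5] [-0.   -0.12 -0.  ]
72 [22.3  0.  -8.4] [-0.   -0.14  0.  ]
```

```bash
python3 -m inch '[[[1.5,0,-1,0,-0.01,0,50],[3,0,-1.8,0,-0.02,0,50],[4.5,0,-2.6,0,-0.03,0,50],[6.1,0,-3.3,0,-0.04,0,50],[7.7,0,-4,0,-0.05,0,50],[9.3,0,-4.6,0,-0.06,0,50],[12.5,0,-5.7,0,-0.08,0,50],[15.7,0,-6.8,0,-0.1,0,50]]]';python3 -c "
from h import *
where()
arc(86,[70,72,74,76,78,80],[-.03,-.06,-.09,-.12,-.15,-.18],85.9,68,0)"
```

```text
t: 10.7
ee_pos: [553.2, 65.9, 105.3]
orientation: [2.841, 1.339, -0.001]
ft_force: [0.3, -1.4, 1.5]
width: 44.0
grasp_force: 1.1
t 10.7 s,u,z -0.6 -32.0 86.3 zt -0.001 yaw 0.881 F -0.9 [ 0.3 -1.4  1.5] w 44.0
70 [ 3.3  0.  -1.5] [-0.   -0.03  0.  ]
72 [ 6.8  0.  -2.7] [-0.   -0.06 -0.  ]
74 [10.2  0.  -3.8] [ 0.   -0.09 -0.  ]
76 [13.7  0.  -4.9] [ 0.   -0.12 -0.  ]
78 [17.2  0.  -5.8] [-0.   -0.15 -0.  ]
80 [20.8  0.  -6.5] [-0.   -0.18 -0.  ]
```

```bash
python3 -m inch '[[[1.7,0,-0.7,0,-0.015,0,50],[3.3,0,-1.3,0,-0.03,0,50],[5,0,-2,0,-0.045,0,50],[6.8,0,-2.5,0,-0.06,0,50],[8.5,0,-3,0,-0.075,0,50],[10.2,0,-3.6,0,-0.09,0,50],[13.7,0,-4.7,0,-0.12,0,50],[17.2,0,-5.6,0,-0.15,0,50]]]';python3 - <<'E'
from h import *
where()
arc(85.7,[80,82,84,86,88,90,92,94,96,98],[-.18,-.2,-.22,-.24,-.26,-.28,-.28,-.28,-.28,-.28],85.7,78,-.15)
b=snap("scene","scene6"); f=b["frame"][150:270,190:350,::-1]; cv2.imwrite("pics/s6c.png",cv2.resize(f,None,fx=5,fy=5,interpolation=cv2.INTER_CUBIC))
E
```

```text
t: 11.5
ee_pos: [564.0, 79.0, 110.9]
orientation: [2.777, 1.308, -0.21]
ft_force: [1.0, -0.7, 2.6]
width: 43.8
grasp_force: 1.5
t 11.5 s,u,z -0.7 -18.0 90.6 zt -0.151 yaw 0.881 F 0.1 [ 1.  -0.7  2.6] w 43.8
80 [ 3.4 -0.  -1.3] [ 0.   -0.03 -0.  ]
82 [ 6.6 -0.  -2.4] [ 0.   -0.05  0.  ]
84 [ 9.9 -0.  -3.4] [ 0.   -0.07  0.  ]
86 [13.2  0.  -4.2] [ 0.   -0.09  0.  ]
88 [16.5  0.  -5. ] [ 0.   -0.11 -0.  ]
90 [19.9  0.  -5.7] [ 0.   -0.13 -0.  ]
92 [22.9  0.  -6. ] [ 0.   -0.13 -0.  ]
94 [25.8  0.  -6.3] [ 0.   -0.13 -0.  ]
96 [28.8  0.  -6.5] [ 0.   -0.13 -0.  ]
98 [31.8  0.  -6.6] [ 0.   -0.13 -0.  ]
```

View pics/s6c.png

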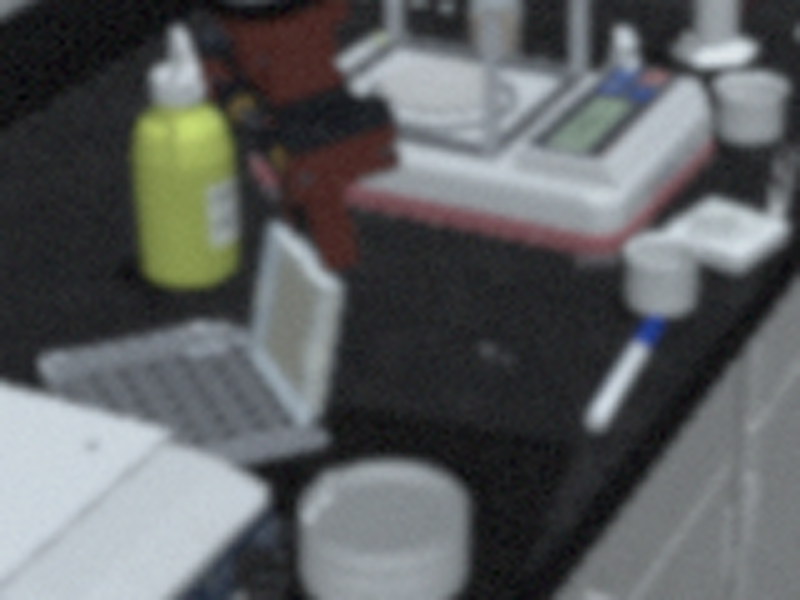

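The dish stands nearly upright, 78° up, with its lid face toward the tray: top at (270-340, 225-290), hinge at (255-310, 350-420). I'll push it past upright.

```bash
python3 -m inch '[[[1.7,0,-0.7,0,-0.015,0,50],[3.4,0,-1.3,0,-0.03,0,50],[5,0,-1.8,0,-0.04,0,50],[6.6,0,-2.4,0,-0.05,0,50],[8.2,0,-2.9,0,-0.06,0,50],[9.9,0,-3.4,0,-0.07,0,50],[11.5,0,-3.8,0,-0.08,0,50],[13.2,0,-4.2,0,-0.09,0,50],[16.5,0,-5,0,-0.11,0,50],[19.9,0,-5.7,0,-0.13,0,50]]]';python3 -c "
from h import *
where()"; python3 -m inch '[[[1.5,0,-0.6,0,0,0,50],[3,0,-1.2,0,0,0,50],[4.5,0,-1.8,0,0,0,50],[6,0,-2.3,0,0,0,50],[8,0,-3,0,0,0,50],[10,0,-3.5,0,0,0,50],[12,0,-4,0,0,0,50],[14,0,-4.5,0,0,0,50],[16,0,-5,0,0,0,50],[16,0,-5,0,0,0,50],[16,0,-5,0,0,0,50]]]'; python3 - <<'E'
from h import *
where()
b=snap("scene","scene7"); f=b["frame"][150:270,190:350,::-1]; cv2.imwrite("pics/s7c.png",cv2.resize(f,None,fx=5,fy=5,interpolation=cv2.INTER_CUBIC))
g=f[40:110,0:90].astype(int).sum(2)//3
print(g[::5,::5])
E
```

```text
t: 12.55
ee_pos: [577.2, 94.9, 113.6]
orientation: [2.711, 1.278, -0.383]
ft_force: [1.5, -1.1, 4.6]
width: 43.9
grasp_force: 2.4
t 12.55 s,u,z -0.6 0.1 92.6 zt -0.277 yaw 0.881 F 0.1 [ 1.5 -1.1  4.6] w 43.9
t: 13.65
ee_pos: [587.5, 107.8, 113.8]
orientation: [2.712, 1.278, -0.382]
ft_force: [0.7, 1.1, 0.1]
width: 43.9
grasp_force: 0.0
t 13.65 s,u,z -0.9 16.6 92.7 zt -0.276 yaw 0.881 F 1.3 [0.7 1.1 0.1] w 43.9
[[ 42  34  36  39  31  38 112 118 113  53  46  48  43  55  79  87  97 116]
 [ 36  35  34  35  42  28 111 124 124 110  40  53  41  41  44  35  41  42]
 [ 37  39  37  36  38  40 106 120 119 190  75  49  44  43  40  42  37  42]
 [ 33  37  38  30  40  21  75 117 115 144 180  51  34  35  40  35  35  33]
 [ 38  38  38  38  38  34  25  37  37  97 160 137  38  39  38  35  36  28]
 [ 39  34  37  36  38  34  53 108 148 136 129 147  40  35  39  36  37  34]
 [ 38  38  74 119 115 127 121 125 147 171 147 150  79  36  34  39  36  37]
 [ 65  32 109 144 106  96 104 105 104  95 101 162 134  40  36  37  37  32]
 [212 211 194 136 107 109 102  95 100 108 100 112 158  43  41  38  40  30]
 [209 211 212 211 210 207 179 112 103  98 102 113 140  54  35  36  37  38]
 [209 212 210 210 206 210 188 191 155 128 124 112  75  31  26  34  31  20]
 [211 211 212 210 211 182 197 197 197 199 129  21  18 116 156 159 159 150]
 [209 212 209 210 187 197 198 201 201 205 196  32  78 135 133 135 136 134]
 [211 210 208 192 198 198 199 203 199 191  69  59  94 134 136 136 135 133]]
```

```bash
python3 -m inch '[[[0,0,0,0,0,0,50],[0,0,0,0,0,0,50],[0,0,0,0,0,0,50],[0,0,0,0,0,0,50],[0,0,0,0,0,0,50]]]' | tail -3; python3 - <<'E'
from h import *
where()
b=snap("scene","scene8"); f=b["frame"][150:270,190:350,::-1]
print((f[40:110,0:90].astype(int).sum(2)//3)[::5,::5])
t=snap("top","top8")["frame"][120:240,186:320].astype(int); print((t.sum(2)//3)[::6,::6])
E
```

```text
ft_force: [0.3, 0.6, 0.6]
width: 43.7
grasp_force: 0.0
t 14.2 s,u,z -0.8 16.6 92.8 zt -0.276 yaw 0.881 F 0.6 [0.3 0.6 0.6] w 43.7
[[ 41  38  34  39  36  41 111 118 115  58  50  50  43  58  78  88 100 118]
 [ 35  37  39  35  36  40 109 120 122 108  42  51  44  39  43  39  37  48]
 [ 40  33  34  35  37  36 107 118 119 105  39  51  45  43  43  39  40  40]
 [ 41  35  35  37  32  19  79 117 114  65  40  48  35  37  38  39  39  37]
 [ 38  35  37  36  40  35  32  34  33  40  36  34  37  38  37  34  37  36]
 [ 35  35  34  34  37  42  51 112 146 136  64  37  36  36  33  35  34  36]
 [ 37  33  72 121 117 125 128 145 171 178 163  46  39  36  35  38  36  37]
 [ 66  29 110 142 115 179 177 177 177 175 178 140  36  43  36  40  36  34]
 [210 209 194 135 112 183 177 174 179 180 177 178 105  37  38  43  39  33]
 [210 210 211 211 210 209 197 175 168 162 172 165 129  53  36  37  39  41]
 [210 209 212 209 208 210 185 193 163 128 122 111  76  33  30  33  30  26]
 [210 210 209 211 210 182 200 199 200 199 131  20  25 117 156 159 157 149]
 [212 211 209 208 187 198 197 199 202 202 197  31  76 135 136 134 137 
[... 1321 characters left out ...]
 40  45  39  47  52]
 [167 167 169 167 167 168 165 154 123  97  56  42  49  41  46  48  49  39
   43  51  53  61  43]
 [169 168 168 166 165 166 166 157 132  99  40  45  41  47  46  42  48  51
   39  50  47  44  48]
 [166 166 166 167 166 163 167 161 135 103  50  44  48  42  40  41  44  41
   44  43  43  39  44]
 [167 165 167 163 165 166 167 158 141 103  68  39  41  47  46  45  45  68
   41  40  40  46  38]
 [168 167 164 165 165 163 163 160 143 109  94  42  39  49  43  40  47  43
   46  42  42  49  42]
 [164 164 166 164 164 164 165 161 143 110 101  44  39  46  41  42  44  43
   49  43  45  44  41]
 [163 166 165 165 165 163 161 158 147 108  97  51  45  45  39  38  39  41
   45  45  43  48  40]]
```

```bash
python3 - <<'E'
from h import *
n=now(); a=pose(0,-12,95,0); print(rel(n,a)); print(rel(a,pose(0,-12,9.2,0)))
E
```

```text
(array([-32.9,   0.7,   9.3]), array([0.001, 0.279, 0.002]))
(array([ 0. ,  0. , 85.8]), array([0., 0., 0.]))
```

```bash
python3 -m inch '[[[-16,0.7,4,0,0.14,0,50],[-33,0.7,9.3,0,0.279,0,50],[-33,0.7,9.3,0,0.279,0,50],[-33,0.7,9.3,0,0.279,0,50],[-33,0.7,9.3,0,0.279,0,50],[-33,0.7,9.3,0,0.279,0,50]]]'|head -1; python3 -m inch '[[[0,0,30,0,0,0,50],[0,0,60,0,0,0,50],[0,0,75,0,0,0,50],[0,0,85.5,0,0,0,50],[0,0,85.5,0,0,0,50],[0,0,85.5,0,0,0,50]]]'|head -1;python3 -c "
from h import *
where()"
```

```text
t: 14.9
t: 15.5
t 15.5 s,u,z 0.3 -11.5 10.0 zt -0.0 yaw 0.881 F 0.2 [ 0.5 -0.2  0.9] w 43.9
```

```bash
python3 -m inch '[[[4,0,1,0,0,0,50],[8,0,1,0,0,0,50],[12,0,1,0,0,0,50],[15,0,1,0,0,0,50],[18,0,1,0,0,0,50],[21,0,1,0,0,0,50],[24,0,1,0,0,0,50],[27,0,1,0,0,0,50],[30,0,1,0,0,0,50],[33,0,1,0,0,0,50],[36,0,1,0,0,0,50],[39,0,1,0,0,0,50],[39,0,1,0,0,0,50]]]'|head -1;python3 -c "
from h import *
where()"; python3 -m inch '[[[-3,0,0,0,0,0,50],[-3,0,3.5,0,0,0,50],[-3,0,3.5,0,0,0,50],[0,0,3.5,0,0,0,50],[3,0,3.5,0,0,0,50],[6,0,3.5,0,0,0,50],[8,0,3.5,0,0,0,50],[9,0,3.5,0,0,0,50],[10,0,3.5,0,0,0,50],[10,0,3.5,0,0,0,50]]]'|head -1;python3 - <<'E'
from h import *
where(); t=snap("top","top9"); f=t["frame"][110:260,170:370,::-1]; cv2.imwrite("pics/top9c.png",cv2.resize(f,None,fx=4,fy=4,interpolation=cv2.INTER_CUBIC))
E
```

```text
t: 16.8
t 16.8 s,u,z 0.0 27.5 8.5 zt -0.0 yaw 0.881 F -0.5 [-0.1 -0.6 -0.9] w 44.0
t: 17.8
t 17.8 s,u,z -0.1 37.0 5.0 zt -0.0 yaw 0.881 F 0.1 [-0.1  0.2 -0.4] w 43.8
```

```bash
python3 -m inch '[[[1,0,0,0,0,0,50],[2,0,0,0,0,0,50],[3,0,0,0,0,0,50],[3,0,0,0,0,0,50]]]'|head -1;python3 -c "
from h import *
where()"; python3 -m inch '[[[0.7,0,0,0,0,0,50],[1.4,0,0,0,0,0,50],[1.4,0,0,0,0,0,50]]]'|head -1;python3 -c "
from h import *
where()"
```

```text
t: 18.25
t 18.25 s,u,z -0.1 40.1 5.0 zt -0.0 yaw 0.881 F 0.2 [0.1 0.2 0.2] w 43.8
t: 18.55
t 18.55 s,u,z -0.1 41.4 5.0 zt -0.0 yaw 0.881 F -0.8 [-0.9 -0.3 -0.7] w 44.0
```

```bash
python3 -m inch '[[[0.5,0,0,0,0,0,50],[1,0,0,0,0,0,50],[1,0,0,0,0,0,50]]]'|head -1;python3 -c "
from h import *
where()"; python3 -m inch '[[[0.4,0,0,0,0,0,50],[0.8,0,0,0,0,0,50],[0.8,0,0,0,0,0,50]]]'|head -1;python3 -c "
from h import *
where()"
```

```text
t: 18.85
t 18.85 s,u,z -0.3 41.6 4.9 zt -0.002 yaw 0.881 F -4.7 [-2.8 -3.8  3. ] w 43.9
t: 19.15
t 19.15 s,u,z -0.4 41.7 4.9 zt -0.003 yaw 0.881 F -8.6 [-4.3 -7.6  6.2] w 44.1
```

The dish is firm against the back rim at u = 41.6 mm, where 42.5 was expected. I'll withdraw and look.

```bash
python3 -m inch '[[[-3,0,0,0,0,0,50],[-7,0,0,0,0,0,50],[-7,0,-20,0,0,0,50],[-7,0,-60,0,0,0,50],[-7,0,-110,0,0,0,50],[-50,0,-150,0,0,0,50],[-100,0,-150,0,0,0,50],[-130,0,-150,0,0,0,50],[-130,0,-150,0,0,0,50],[-130,0,-150,0,0,0,50],[-130,0,-150,0,0,0,50]]]'; python3 - <<'E'
from h import *
where(); t=snap("top","topA")["frame"][110:260,170:370,::-1]; s=snap("scene","sceneA")["frame"][150:270,190:350,::-1]
t=cv2.resize(t[:,:120],None,fx=3.3,fy=3.3,interpolation=cv2.INTER_CUBIC); s=cv2.resize(s[40:,:90],None,fx=4.3,fy=4.3,interpolation=cv2.INTER_CUBIC)
o=np.zeros((max(t.shape[0],s.shape[0]),t.shape[1]+s.shape[1],3),np.uint8); o[:t.shape[0],:t.shape[1]]=t;o[:s.shape[0],t.shape[1]:]=s
cv2.imwrite("pics/fin.png",o); print(o.shape)
E
```

```text
t: 20.25
ee_pos: [519.7, 23.7, 174.2]
orientation: [2.841, 1.339, 0.002]
ft_force: [-0.5, -0.5, 0.7]
width: 43.9
grasp_force: 0.0
t 20.25 s,u,z 0.5 -85.8 155.2 zt 0.001 yaw 0.881 F -0.7 [-0.5 -0.5  0.7] w 43.9
(495, 783, 3)
```

View pics/fin.png

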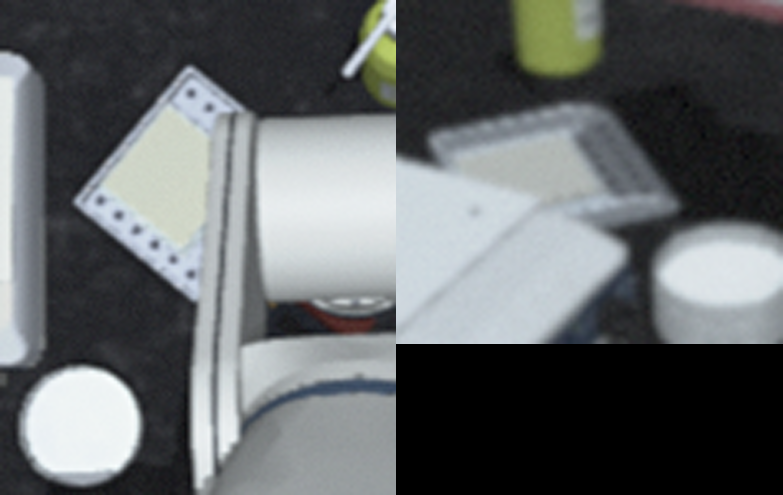

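The dish lies lid down, flat and square along the back rim: filling edge at (105,180)-(180,105), rim at (80,200)-(190,70). The bystanders in view look unmoved.

```bash
python3 -c "
from workcell import ctrl
print(ctrl.close_job())"
```

```text
the job is handed in; nothing more can be done
None
```

The dish was flipped over the lip with the fingertips and pushed home, and it now lies lid down and flat against the tray's back rim; I handed the job in at about 20 s, with one brief 14 N push partway through the tip-up that I eased off.

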